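# Empty the polisher's catch tray and take the brush to it

### The job

Collect the two finished brass fittings from the polisher's catch tray and leave them lying in the shallow tote tray that stands apart beside it. Then draw the bench brush by its handle out of its sloping holder and hold it level, bristles down, about ten centimetres above the middle of the emptied catch tray, ready to sweep. Finish while still holding the brush there, touching nothing with it, and leave the wrench, the screwdriver and the short tin alone.

Things in the scene. Friction and masses are not known exactly. Their poses are not given: they have to be found in the camera images.
- fitting_1_center (a point): brass pipe fitting, round with a hexagonal collar, 44 mm long, 17 mm across the round ends (20 mm across the collar), lying in the catch tray; the point is its centre, half-way up its 18 mm, and its own y axis runs along its length. Grasp it across its length. 50 g.
- fitting_2_center (a point): the second fitting, the same as fitting_1
- polisher: fixed benchtop polisher with its catch tray: an open aluminium tray on the bench, 140 mm (own x) by 180 mm (own y), 22 mm high, walls and floor 4 mm thick. Origin: under the middle of this tray, at bench level. Behind the tray (own +x) a chute rises to the grey round machine, centred 165 mm behind the origin, 120 mm across and 124 mm high.
- tote: blue shallow tray that serves as tote, fixed, 105 mm (own x) by 165 mm (own y), 30 mm high, floor 2 mm thick, walls 7 mm thick; origin at the centre of its underside. It stands left or right of the catch tray, on the side where the brush holder is not.
- brush_holder: fixed aluminium holder: a sleeve sloping at 45 degrees, from its mouth down and towards own +x to its closed end, so the brush is drawn out up and towards own -x (own x, z = -0.707, 0.707). Origin at bench level under the mouth, whose lower edge is 84 mm up. Sleeve 95 mm deep, inside 58 mm wide and 32 mm high; foot plate 160 by 100 mm.
- brush_grip (a point): grip point on the handle of the brush, in the middle of its thickness, 50 mm from the handle's end, about 160 mm above the bench at the start; the handle is 23 mm wide along own x and 15 mm thick along own z there. Own y runs along the brush from head to handle end; own z points away from the bristles (straight up when the brush is level with its bristles down).
- brush_bristles (a point): centre of the face of the brush's bristles: from the grip point -133 mm along own y and -21 mm along own z, with the same axes. The head is 53 mm wide and 128 mm long, 28 mm thick with the bristles.
- wrench: adjustable wrench 172 mm long lying near the bench's front edge; origin under its middle. Bystander.
- screwdriver: screwdriver 195 mm long lying near the front edge; origin under its middle. Bystander.
- short_tin: sample tin 63 mm across, 62 mm high, standing at the back; origin at the centre of its underside. Bystander.
- brush: black bench brush, 239 mm long, about 110 g, standing loosely in the holder with its head 95 mm deep in the sleeve and its bristles turned down and towards own -x of the holder. Axes as at the grip point; origin between its ends, level with the bristles' face (grip point: 70 mm along own y, 21 mm along own z).
- fitting_1: fitting_1, origin 9 mm below its centre point
- fitting_2: fitting_2, origin 9 mm below its centre point
Things that resemble listed ones, but are neither listed nor needed, are in the scene too. What is shaped like the fitting_1 but purple or turquoise is not meant.

How it is judged:
By the outcome, as a careful person would: the job done as asked, in the order asked, and still so for the second after the job is handed in, while the arm keeps its last pose, push and grip.
It also fails if it takes over 72 s, if anything falls off the work surface, if the arm or the gripper's body presses on something with over 40 N, if the wrist force passes 120 N, or if a joint passes its speed limit or range.

### The arm

A 7-joint arm with a two-finger parallel gripper is mounted at the origin on a cart in front of the work surface, level with it; the furniture and walls round the work are solid. World frame = base frame: x ahead of the robot, y to its left, z up, the work surface at z = 0. Lengths are in m, angles in degrees, forces in N, time in s.
With the tool pointing down it reaches from about 0.425 to 0.95 m from the base axis. Payload 4.7 kg.
Tool frame: the origin (TCP) lies at the very end of the fingers, on their centre line; the grasp point (between the pads) lies 19 mm behind it; z points along the fingers, y is the line along which they close (so a half turn about z gives the same grasp; the last joint's range is limited). The gripper opens to 87 mm and grips with 3 to 60 N. Pads are 19 mm wide; open, the fingers measure 117 mm over their backs; the gripper's body (75 mm by 190 mm) begins 51 mm behind the grasp point.
Start: joints at [-67.546, 26.849, -2.785, 87.806, 1.381, 65.374, -4.715], TCP at [0.276, 0.616, 0.223] pointing down, gripper open.
Joint ranges: [-148.3, 148.3], [-19.14, 114.17], [-79.39, 73.82], [5.75, 140.21], [-59.74, 239.74], [12.07, 113.84], [-152.46, 152.46]. Speed limits (degrees/s): [147.25, 147.25, 180, 180, 180, 180, 180].

### API

Orientations are given as [roll, pitch, yaw] about the fixed x, y, z axes, in that order (R = Rz(yaw) Ry(pitch) Rx(roll)).
In Python, from workcell import arm, imaging, search_frame, landmark_of gives the robot as it stands.
- The arm moves only by the shell command python3 -m crank 'ROWS' [OPENING] [FORCE]. ROWS is JSON, a list that holds one entry, the list of rows, each a list of 4 numbers: the shift along the tool's x, y, z as a fraction of full scale, then the turn about the tool's z as a fraction of full scale. In form: [[[dx, dy, dz, roll], ...]]. A call has 1 to 5 rows; each row is the pose to reach, as a shift and turn from the pose commanded when the call began, along the tool's axes at that moment, turning the shorter way round; what a row does not reach only later rows make up. Full scale, the value 1, is 0.5 m for a shift and 180 degrees for a turn. A row lasts 1/10 s, in which the tool goes at most 50 mm and 8.59 degrees, less where a joint would pass 70% of its speed; a pose out of reach is approached as far as the arm can. A call with a number of a shift or a turn outside -1 to 1 is refused whole. A call with a gripper value outside its range is refused whole. OPENING is the closure in counts, from 0 (fully open) to 255 (shut), set as the call begins (- or left out, the last holds). The fingers move at their own pace and stop on an object; FORCE is the grip in N (left out, the last holds). Time passes only in rows, so rows that repeat a pose let the fingers close. It gives the time, the measured TCP pose, the force, the opening and the grip force at its end, in the units of the state.
- arm.state(): the state, without advancing time (a new reading comes with each control period).
- imaging.capture(name): name is "scene" or "side" or "wrist"; returns the picture (400x640x3 uint8, blue, green, red); there is no depth.
- imaging.camera_model(name): a dict with "fx", "fy", "cx", "cy" (pixels), "eye" and "orientation" of the camera in the world; the wrist camera has in their place "tool_from_camera" (4x4, takes a point from camera to tool coordinates, whose origin is the TCP and whose axes are the flange's). Camera axes: x right, y down, z forward; pixel columns grow to the right and rows downward; lengths in m; the calibration is good to about 2 mm. A picture is of the moment at which its call begins: read the wrist's pose just before it. camera_model takes no time and is no camera call.
- arm.sign_off(): hands the job in; it is judged then, once.
Trained networks look in the newest picture that a camera, given by its name, has taken for a name from the list of things; names that differ only in an ending like _2 or _b are one class to them, and where a whole thing is asked for, a point or a joint stands for the part that bears it (a point fixed in the world has none). Each returns a list of dicts, best first, with "confidence" (0 to 1); they miss things now and then, are a little off and sometimes report something else, mostly with a low value. They report only what shows in the picture. A call takes as long as a camera call. They do not tell look-alikes from the thing itself.
- search_frame(camera, label): "uv" ([column, row] in pixels, amid what is visible of it).
- landmark_of(camera, label): "uv" ([column, row] in pixels: a listed point, or the origin of a listed thing).
The state is a dict: "time_s": time; "joint_positions": joint angles; "joint_vel": joint speeds; "tau": joint torques, N m; "tcp_pos": TCP position; "orientation": TCP orientation; "contact_force": force on the tool from outside, world axes, zero at the start; "moment": the same for the moment, N m; "finger_gap": finger opening in m; "gripper_force": force on a finger pad.
Only numpy, scipy, OpenCV 4.12 (cv2) and the standard library are available. Lean on these libraries where they do the work, as an engineer would, in place of code of your own. Each camera call takes 0.05 s, during which the arm holds its last target. There are 200 camera calls.

## Working session

There is one attempt and no reset: what is moved stays moved. The work goes in short steps, Python scripts to look and compute and a shell command to move; the robot and the scene stay as the last step left them, time stands still between calls to the robot, and variables do not carry over. Pictures are saved under pics/ and viewed, at most 10 in all, crops included, and the job is handed in when it is done.

```bash
ls; mkdir -p pics
cat > h.py <<'E'
import numpy as np,cv2
from workcell import arm, imaging, search_frame, landmark_of
from scipy.spatial.transform import Rotation as R
def st(): return arm.state()
def cam(n,s=None):
    m=imaging.camera_model(n)
    return m
E
python3 - <<'E'
from h import *
s=st();print(s)
for c in ["scene","side","wrist"]:
    m=imaging.camera_model(c);print(c,m)
    im=imaging.capture(c);cv2.imwrite(f"pics/{c}0.png",im)
    for l in ["fitting_1_center","polisher","tote","brush_holder","brush_grip","brush_bristles","short_tin","wrench"]:
        print(c,l,[(np.round(d["uv"]).tolist(),round(d["confidence"],2)) for d in landmark_of(c,l)][:5])
E
```

```text
pics
{'time_s': 0.0, 'joint_positions': array([-67.546463  ,  26.89594614,  -2.78358405,  87.87534687,
         1.38107735,  65.37342161,  -4.71776453]), 'joint_vel': array([ 0.02610384,  0.02674868, -0.03912025,  0.02116804, -0.00331496,
        0.09743996, -0.00926494]), 'tau': array([-9.73032111e-04, -5.07969582e+01, -8.06966401e-02, -2.36157453e+01,
       -6.12711813e-02,  3.79047228e-02,  1.71359907e-04]), 'tcp_pos': array([0.27547516, 0.61556479, 0.22150339]), 'orientation': array([-1.79888945e+02,  4.64855021e-03,  1.55889614e+02]), 'contact_force': array([-0.32574045,  0.21249797,  0.32023584]), 'moment': array([-0.0141852 , -0.05968945, -0.00684991]), 'gripper_force': 0.0, 'finger_gap': 0.08710048483414855}
scene {'fx': 433.3472225135479, 'fy': 433.3472225135479, 'cx': 319.3662596691663, 'cy': 193.24234570053565, 'eye': array([0.07392775, 0.59347747, 0.60199078]), 'orientation': array([-120.09349853,   -1.35735119, -141.74843866])}
scene fitting_1_center [([233.0, 234.0], 0.68), ([344.0, 265.0], 0.51), ([300.0, 241.0], 0.45)]
scene polisher []
scene tote [([231.0, 289.0], 0
[... 872 characters left out ...]
, 0.73), ([341.0, 246.0], 0.17)]
side wrench [([263.0, 302.0], 0.83)]
wrist {'fx': 353.65874263888725, 'fy': 353.65874263888725, 'cx': 313.6425630204046, 'cy': 203.26244705988375, 'tool_from_camera': array([[ 3.25633656e-04, -9.62003858e-01, -2.73035658e-01,
         7.39413467e-02],
       [ 9.99999895e-01,  2.25482001e-04,  3.98186332e-04,
        -1.32445513e-04],
       [-3.21492161e-04, -2.73035759e-01,  9.62003831e-01,
        -1.63116746e-01],
       [ 0.00000000e+00,  0.00000000e+00,  0.00000000e+00,
         1.00000000e+00]])}
wrist fitting_1_center []
wrist polisher []
wrist tote []
wrist brush_holder []
wrist brush_grip []
wrist brush_bristles []
wrist short_tin []
wrist wrench []
```

View pics/scene0.png

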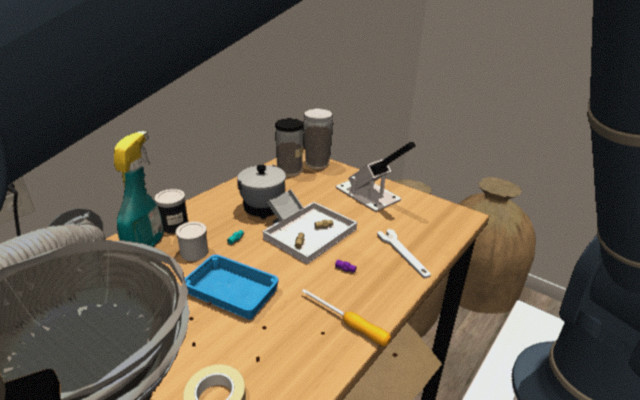

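View pics/side0.png

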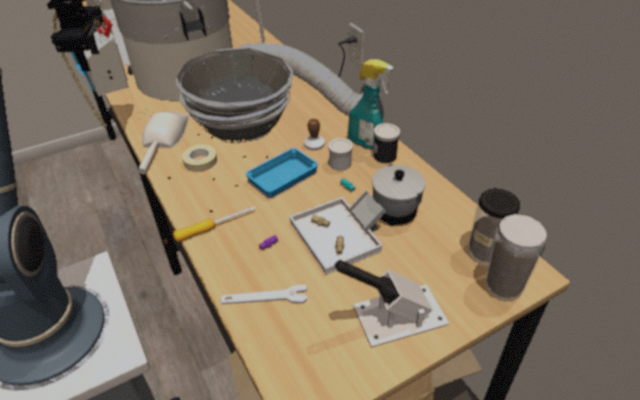

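The scene view shows the two fittings in the white tray at about (300,241) and (323,224), the tote at (232,287) and the brush and holder at about (400,155). In the side view the fittings are at (320,221) and (340,244), the tote at (283,172), and the handle runs from (338,265) to (392,295). Purple and turquoise decoys lie outside the tray.

```bash
cat >> h.py <<'E'
def campose(n,s=None):
    m=imaging.camera_model(n)
    if n=="wrist":
        T=np.eye(4);T[:3,:3]=R.from_euler('xyz',s["orientation"],degrees=True).as_matrix();T[:3,3]=s["tcp_pos"]
        T=T@m["tool_from_camera"];return m,T[:3,:3],T[:3,3]
    return m,R.from_euler('xyz',m["orientation"],degrees=True).as_matrix(),np.array(m["eye"])
def ray(n,uv,s=None):
    m,Q,e=campose(n,s)
    return e,Q@np.array([(uv[0]-m["cx"])/m["fx"],(uv[1]-m["cy"])/m["fy"],1])
def plane(n,uv,z,s=None):
    e,d=ray(n,uv,s);return e+d*(z-e[2])/d[2]
def tri(n1,u1,n2,u2):
    e1,d1=ray(n1,u1);e2,d2=ray(n2,u2)
    A=np.stack([d1,-d2],1);x=np.linalg.lstsq(A,e2-e1,rcond=None)[0]
    p,q=e1+d1*x[0],e2+d2*x[1];return (p+q)/2,np.linalg.norm(p-q)
def proj(n,P,s=None):
    m,Q,e=campose(n,s);p=Q.T@(np.array(P)-e);return [m["fx"]*p[0]/p[2]+m["cx"],m["fy"]*p[1]/p[2]+m["cy"]]
E
python3 - <<'E'
from h import *
np.set_printoptions(precision=3,suppress=True)
print("tray side",[plane("side",u,.022)[:2] for u in [(291,221),(337,201),(381,241),(332,268)]])
print("tray scene",[plane("scene",u,.022)[:2] for u in [(264,235),(314,206),(356,228),(307,259)]])
print("fit A",plane("side",(320,221),.013),plane("scene",(300,240),.013))
print("fit B",plane("side",(340,244),.013),plane("scene",(323,224),.013))
print("tote",plane("side",(285,178),0),plane("scene",(231,289),0))
print("tote rim side",[plane("side",u,.03)[:2] for u in [(248,171),(294,151),(317,167),(274,193)]])
print("foot side",[plane("side",u,.003)[:2] for u in [(357,314),(369,340),(446,318),(430,288)]])
print("foot scene",[plane("scene",u,.003)[:2] for u in [(337,187),(357,178),(399,198),(379,208)]])
print("grip",tri("side",(357,272),"scene",(401,152)))
print("end",tri("side",(339,265),"scene",(412,146)))
print("holder",plane("side",(377,321),0),plane("scene",(374,197),0))
E
```

```text
tray side [array([0.531, 0.004]), array([0.656, 0.008]), array([ 0.67 , -0.153]), array([ 0.539, -0.164])]
tray scene [array([0.661, 0.03 ]), array([ 0.653, -0.142]), array([ 0.516, -0.129]), array([0.531, 0.034])]
fit A [ 0.592 -0.022  0.013] [ 0.594 -0.018  0.013]
fit B [ 0.593 -0.107  0.013] [ 0.594 -0.103  0.013]
tote [0.6   0.174 0.   ] [0.604 0.182 0.   ]
tote rim side [array([0.518, 0.214]), array([0.657, 0.228]), array([0.675, 0.137]), array([0.537, 0.104])]
foot side [array([ 0.529, -0.275]), array([ 0.517, -0.336]), array([ 0.671, -0.372]), array([ 0.691, -0.299])]
foot scene [array([ 0.687, -0.287]), array([ 0.674, -0.37 ]), array([ 0.522, -0.348]), array([ 0.536, -0.268])]
grip (array([ 0.509, -0.297,  0.163]), np.float64(0.0017273499485594029))
end (array([ 0.479, -0.289,  0.19 ]), np.float64(0.001650068843510247))
holder [ 0.555 -0.307  0.   ] [ 0.579 -0.313  0.   ]
```

```bash
cat >> h.py <<'E'
def rows(p,yaw=None,s=None,q=True):
    "print the shift (tool axes, full-scale fractions) and turn to reach world p, tool yaw"
    s=s or st();Q=R.from_euler('xyz',s["orientation"],degrees=True).as_matrix()
    d=Q.T@(np.array(p)-s["tcp_pos"])/.5
    y0=s["orientation"][2];t=0 if yaw is None else -((yaw-y0+180)%360-180)/180
    print("t",round(s["time_s"],2),"tcp",s["tcp_pos"].round(4),"rpy",s["orientation"].round(1),"gap",round(s["finger_gap"],4),"F",s["contact_force"].round(1),"row",[*d.round(4).tolist(),round(t,4)])
E
python3 -c "
from h import *
rows([.5,.25,.36],110);rows([.59,-.065,.36],84)
for l,a,b in [('purple',(268,243),(345,267)),('wr1',(225,299),(427,274)),('wr2',(306,293),(381,234)),('sd1',(176,235),(387,342)),('sd2',(255,209),(304,293)),('tape',(200,157),(215,388)),('bowl',(235,130),(60,390)),('tin',(341,164),(193,256)),('turq',(348,185),(236,237))]:
  print(l,plane('side',a,.01).round(3),plane('scene',b,.01).round(3))
print(plane('side',(108,80),0),plane('side',(290,380),0))"
```

```text
t 1.35 tcp [0.2757 0.6161 0.2226] rpy [180.   -0.  155.9] gap 0.0874 F [-0.2 -0.3 -0. ] row [-0.7086, -0.4851, -0.2749, np.float64(0.2549)]
t 1.35 tcp [0.2757 0.6161 0.2226] rpy [180.   -0.  155.9] gap 0.0874 F [-0.2 -0.3 -0. ] row [-1.1303, -0.9866, -0.275, np.float64(0.3994)]
purple [ 0.46 -0.02  0.01] [ 0.462 -0.009  0.01 ]
wr1 [ 0.321 -0.114  0.01 ] [ 0.318 -0.1    0.01 ]
wr2 [ 0.466 -0.184  0.01 ] [ 0.466 -0.162  0.01 ]
sd1 [0.294 0.11  0.01 ] [0.291 0.107 0.01 ]
sd2 [0.482 0.097 0.01 ] [0.478 0.106 0.01 ]
tape [0.441 0.361 0.01 ] [0.45  0.351 0.01 ]
bowl [0.571 0.431 0.01 ] [0.627 0.5   0.01 ]
tin [0.747 0.138 0.01 ] [0.736 0.172 0.01 ]
turq [0.717 0.056 0.01 ] [0.717 0.065 0.01 ]
[0.32893719 0.94273808 0.        ] [ 0.35393038 -0.32941436  0.        ]
```

```bash
python3 -m crank '[[[-0.1,-0.05,-0.28,0.05],[-0.7,-0.48,-0.28,0.25],[-0.7,-0.48,-0.28,0.25],[-0.7,-0.48,-0.28,0.25],[-0.7,-0.48,-0.28,0.25]]]' 0 && python3 -m crank '[[[0,0,0,0],[0,0,0,0]]]' 
python3 -c "
from h import *
rows([.59,-.065,.36],84)"
```

```text
time_s: 1.85
tcp_pos: [0.3888, 0.4332, 0.3146]
orientation: [180.0, -0.0, 112.6]
contact_force: [0.2, 0.4, 0.4]
finger_gap: 0.0869
gripper_force: 0.0
time_s: 2.05
tcp_pos: [0.3889, 0.4341, 0.3147]
orientation: [179.9, -0.1, 112.8]
contact_force: [0.2, 0.0, 0.3]
finger_gap: 0.087
gripper_force: 0.0
t 2.05 tcp [0.3889 0.4341 0.3147] rpy [ 1.799e+02 -1.000e-01  1.128e+02] gap 0.087 F [0.2 0.  0.3] row [-1.0759, -0.016, -0.0919, np.float64(0.16)]
```

```bash
python3 -m crank '[[[-1,-0.015,-0.09,0.16],[-1,-0.015,-0.09,0.16],[-1,-0.015,-0.09,0.16],[-1,-0.015,-0.09,0.16],[-1,-0.015,-0.09,0.16]]]' >/dev/null
python3 -c "
from h import *
rows([.60,-.065,.30],84)"
```

```text
t 2.55 tcp [0.4813 0.2046 0.3361] rpy [-180.    -0.    84.4] gap 0.0871 F [ 0.6  0.8 -0.2] row [-0.5132, 0.2894, 0.0718, np.float64(0.002)]
```

```bash
python3 -m crank '[[[-0.51,0.29,0.07,0],[-0.51,0.29,0.07,0],[-0.51,0.29,0.07,0],[-0.51,0.29,0.07,0],[-0.51,0.29,0.07,0]]]' >/dev/null
python3 -m crank '[[[-0.05,0.03,0,0],[-0.05,0.03,0,0],[-0.05,0.03,0,0]]]' >/dev/null
python3 - <<'E'
from h import *
s=st();rows([.60,-.065,.30],84)
im=imaging.capture("wrist");cv2.imwrite("pics/w1.png",im)
for l,z in [("fitting_1_center",.013),("polisher",0),("brush_grip",.16),("tote",0)]:
    for d in landmark_of("wrist",l): print(l,np.round(d["uv"],1),round(d["confidence"],2),plane("wrist",d["uv"],z,s).round(4))
E
```

```text
t 3.35 tcp [ 0.5942 -0.0477  0.3057] rpy [-179.9   -0.    84.2] gap 0.0867 F [ 0.5  0.5 -0.1] row [-0.0332, 0.015, 0.0114, np.float64(0.0014)]
fitting_1_center [313.7 140.7] 0.94 [ 0.5977 -0.0195  0.013 ]
fitting_1_center [411.5  59.2] 0.71 [0.7243 0.0652 0.013 ]
polisher [320.8 176.1] 0.56 [ 0.6024 -0.0687  0.    ]
```

View pics/w1.png

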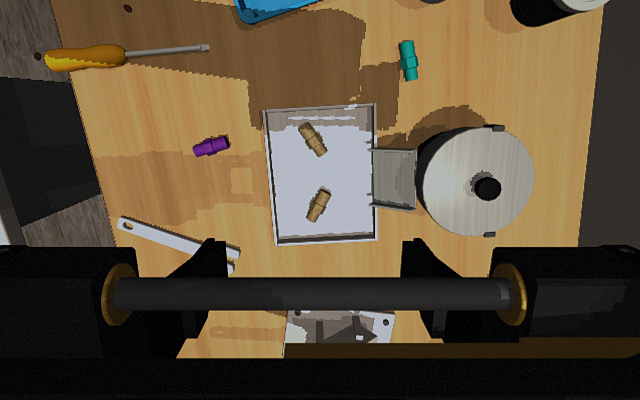

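Wrist view: the fittings are at (313,140), axis (304,126)-(323,155), and (318,205), axis (325,189)-(311,221). The tray rim corners are near (265,109), (374,105), (377,240) and (275,243).

Run:
```python
from h import *
import cv2
s=st()
im=cv2.imread("pics/w1.png");hsv=cv2.cvtColor(im,cv2.COLOR_BGR2HSV)
m=cv2.inRange(hsv,(12,90,40),(28,255,255));m[:, :270]=0;m[:,370:]=0;m[:115]=0;m[235:]=0
n,l,stt,c=cv2.connectedComponentsWithStats(m)
for i in range(1,n):
    if stt[i,4]<100: continue
    P=np.array([plane("wrist",(u,v),.014,s)[:2] for v,u in np.argwhere(l==i)])
    r=cv2.minAreaRect(P.astype(np.float32)*1000);w=np.linalg.eigh(np.cov(P.T))[1][:,1]
    print(stt[i],"c",P.mean(0).round(4),np.round(r[0],1),np.round(r[1],1),"axis yaw",np.degrees(np.arctan2(w[1],w[0])).round(1))
print([plane("wrist",u,.022,s)[:2].round(3).tolist() for u in [(265,109),(374,105),(377,240),(275,243)]])
```

```text
[299 122  28  34 444] c [ 0.5966 -0.0167] [597.  -17.3] [19.8 43.8] axis yaw 120.0
[307 189  24  33 388] c [ 0.5947 -0.1051] [ 594.  -105.9] [44.2 20.3] axis yaw 56.9
[[0.542, 0.026], [0.675, 0.017], [0.67, -0.159], [0.532, -0.15]]
```

```bash
python3 -c "
from h import *
rows([.597,-.017,.08],120)"
```

```text
t 3.6 tcp [ 0.5938 -0.0474  0.3067] rpy [-180.    -0.    84.3] gap 0.0869 F [-0.2 -0.1 -0.1] row [0.0608, 0.0003, 0.4534, np.float64(-0.1983)]
```

```bash
python3 -m crank '[[[0.06,0,0.3,-0.2],[0.06,0,0.45,-0.2],[0.06,0,0.45,-0.2],[0.06,0,0.45,-0.2],[0.06,0,0.45,-0.2]]]' 108 20 >/dev/null
python3 -m crank '[[[0,0,0,0],[0,0,0,0]]]' >/dev/null
python3 - <<'E'
from h import *
s=st();rows([.597,-.017,.007],120)
im=imaging.capture("wrist");cv2.imwrite("pics/w2.png",im)
for d in landmark_of("wrist","fitting_1_center"): print(np.round(d["uv"],1),round(d["confidence"],2),plane("wrist",d["uv"],.013,s).round(4))
E
```

```text
t 4.3 tcp [ 0.5976 -0.0192  0.0824] rpy [180.    0.  120.1] gap 0.0508 F [0.3 0.1 0.9] row [0.0045, 0.0012, 0.1508, np.float64(0.0007)]
[529.9 200.1] 0.97 [0.7205 0.0639 0.013 ]
[313.8 209.5] 0.9 [ 0.5963 -0.0158  0.013 ]
[133.8 108.7] 0.82 [ 0.4639 -0.0154  0.013 ]
```

View pics/w2.png

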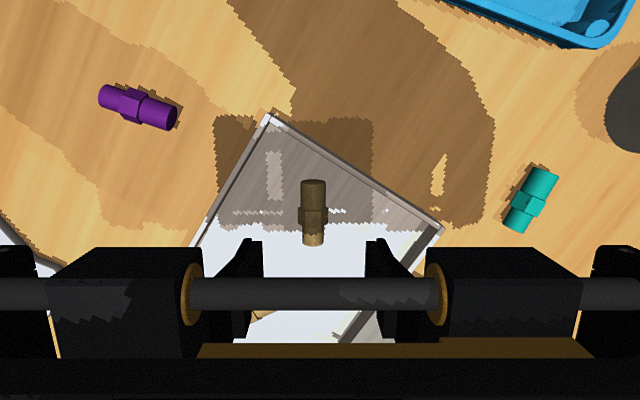

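The fitting at (313,211) is aligned and centred between the fingers, so I descend and grip it.

```bash
python3 -m crank '[[[0.006,0,0.07,0],[0.006,0,0.12,0],[0.006,0,0.15,0],[0.006,0,0.15,0]]]' >/dev/null
python3 -m crank '[[[0,0,0,0],[0,0,0,0],[0,0,0,0],[0,0,0,0],[0,0,0,0]]]' 255 25
python3 -m crank '[[[0,0,-0.1,0],[0,0,-0.2,0],[0,0,-0.3,0],[0,0,-0.3,0],[0,0,-0.3,0]]]'
python3 - <<'E'
from h import *
s=st();rows([.60,.13,.2],84)
im=imaging.capture("wrist")
for l,z in [("tote",0),("fitting_1_center",.15)]:
  for d in landmark_of("wrist",l): print(l,np.round(d["uv"],1),round(d["confidence"],2),plane("wrist",d["uv"],z,s).round(4))
E
```

```text
time_s: 5.3
tcp_pos: [0.5958, -0.017, 0.0072]
orientation: [180.0, 0.0, 120.1]
contact_force: [-0.8, -0.2, 2.7]
finger_gap: 0.0188
gripper_force: 25.1
time_s: 5.8
tcp_pos: [0.596, -0.0169, 0.1579]
orientation: [179.9, 0.0, 120.1]
contact_force: [-0.3, -0.2, -0.6]
finger_gap: 0.0189
gripper_force: 25.0
t 5.8 tcp [ 0.596  -0.0169  0.1579] rpy [179.9   0.  120.1] gap 0.0189 F [-0.3 -0.2 -0.6] row [0.2501, 0.1547, -0.084, np.float64(0.2007)]
fitting_1_center [314.2 263.8] 0.81 [ 0.6004 -0.0233  0.15  ]
fitting_1_center [478.1 179.4] 0.81 [0.6476 0.0566 0.15  ]
fitting_1_center [180.5 109.6] 0.63 [0.5069 0.0135 0.15  ]
fitting_1_center [261.7 263.9] 0.62 [ 0.5765 -0.0372  0.15  ]
```

```bash
python3 -m crank '[[[0.2,0.13,-0.15,0.2],[0.2,0.13,-0.15,0.2],[0.2,0.13,-0.15,0.2],[0.2,0.13,-0.15,0.2],[0.2,0.13,-0.15,0.2]]]' >/dev/null
python3 -m crank '[[[0,0,0,0],[0,0,0,0]]]' >/dev/null
python3 - <<'E'
from h import *
s=st();rows([.60,.17,.1],84)
im=imaging.capture("wrist");cv2.imwrite("pics/w3.png",im)
hsv=cv2.cvtColor(im,cv2.COLOR_BGR2HSV);m=cv2.inRange(hsv,(95,120,50),(115,255,255))
n,l,q,c=cv2.connectedComponentsWithStats(m);i=1+q[1:,4].argmax()
P=np.array([plane("wrist",(u,v),.03,s)[:2] for v,u in np.argwhere(l==i)],np.float32)*1000
print(q[i],cv2.minAreaRect(P))
for d in landmark_of("wrist","tote"): print(np.round(d["uv"],1),plane("wrist",d["uv"],0,s).round(4))
E
```

```text
t 6.65 tcp [0.6009 0.1006 0.2303] rpy [-1.799e+02  1.000e-01  8.410e+01] gap 0.0185 F [ 0.1 -0.2 -0.2] row [0.1383, -0.0154, 0.2605, np.float64(0.0006)]Traceback (most recent call last):
  File "<stdin>", line 6, in <module>
  File "h.py", line 18, in plane
    e,d=ray(n,uv,s);return e+d*(z-e[2])/d[2]
        ~~~^^^^^^^^
  File "h.py", line 15, in ray
    m,Q,e=campose(n,s)
          ~~~~~~~^^^^^
  File "h.py", line 9, in campose
    m=imaging.camera_model(n)
ValueError: time passes only in moves, steps and waits
```

View pics/w3.png

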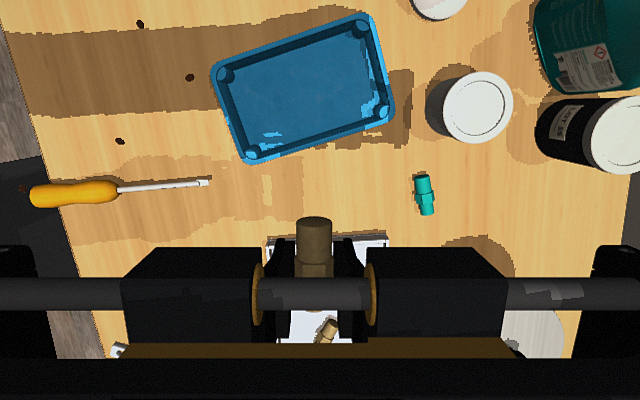

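The wrist view shows the fitting held at (315,240). The tote rim corners are near (210,65), (370,14), (394,120) and (250,163).

```bash
sed -i 's/^def campose/import functools\n@functools.lru_cache(None)\ndef cmod(n): return imaging.camera_model(n)\ndef campose/; s/m=imaging.camera_model(n)$/m=cmod(n)/' h.py; sed -i '0,/def cmod(n).*/s//def cmod(n): return imaging.camera_model(n)/' h.py
python3 - <<'E'
from h import *
s=st()
im=cv2.imread("pics/w3.png")
hsv=cv2.cvtColor(im,cv2.COLOR_BGR2HSV);m=cv2.inRange(hsv,(95,120,50),(115,255,255))
n,l,q,c=cv2.connectedComponentsWithStats(m);i=1+q[1:,4].argmax()
P=np.array([plane("wrist",(u,v),.03,s)[:2] for v,u in np.argwhere(l==i)],np.float32)*1000
r=cv2.minAreaRect(P);print(q[i],r,cv2.boxPoints(r).round())
E
```

```text
[  210    12   185   153 18022] ((600.1991577148438, 185.1061248779297), (164.56407165527344, 104.53041076660156), 11.689867973327637) [[509. 220.]
 [530. 117.]
 [691. 151.]
 [670. 253.]]
```

```bash
python3 -c "
from h import *
rows([.629,.191,.10],101.7)"
```

```text
t 6.7 tcp [0.601  0.1006 0.2306] rpy [-1.799e+02  1.000e-01  8.410e+01] gap 0.0184 F [ 0.4 -0.1 -0.2] row [0.1858, 0.0376, 0.2609, np.float64(-0.0978)]
```

```bash
python3 -m crank '[[[0.1,0.02,0.08,-0.098],[0.186,0.038,0.15,-0.098],[0.186,0.038,0.26,-0.098],[0.186,0.038,0.26,-0.098],[0.186,0.038,0.26,-0.098]]]' >/dev/null
python3 -m crank '[[[0,0,0.09,0],[0,0,0.17,0],[0,0,0.183,0],[0,0,0.183,0]]]'
python3 -c "
from h import *
rows([.629,.191,.007],101.7)"
```

```text
time_s: 7.6
tcp_pos: [0.6303, 0.1915, 0.0106]
orientation: [-180.0, 0.0, 101.7]
contact_force: [0.0, -0.1, -0.0]
finger_gap: 0.0189
gripper_force: 25.0
t 7.6 tcp [0.6303 0.1915 0.0106] rpy [-180.     0.   101.7] gap 0.0189 F [ 0.  -0.1 -0. ] row [-0.0004, -0.0028, 0.0072, np.float64(-0.0)]
```

Now I lower the last 4 mm, open to about 32 mm, rise, and go back to fitting 2.

```bash
python3 -m crank '[[[0,0,0.007,0],[0,0,0.008,0]]]'
python3 -m crank '[[[0,0,0,0],[0,0,0,0],[0,0,0,0]]]' 160
python3 -m crank '[[[0,0,-0.05,0],[0,0,-0.15,0],[0,0,-0.25,0],[0,0,-0.35,0],[0,0,-0.35,0]]]'
python3 -c "
from h import *
rows([.595,-.1055,.18],57)"
```

```text
time_s: 7.8
tcp_pos: [0.6317, 0.1928, 0.0085]
orientation: [179.8, -0.0, 101.7]
contact_force: [0.1, -0.5, -0.4]
finger_gap: 0.0187
gripper_force: 25.0
time_s: 8.1
tcp_pos: [0.6304, 0.1929, 0.0069]
orientation: [179.9, -0.0, 101.8]
contact_force: [0.1, 0.2, 0.0]
finger_gap: 0.0305
gripper_force: 0.0
time_s: 8.6
tcp_pos: [0.6348, 0.1934, 0.1899]
orientation: [179.1, -0.1, 101.7]
contact_force: [-0.7, 0.2, 0.9]
finger_gap: 0.0322
gripper_force: 0.0
t 8.6 tcp [0.6348 0.1934 0.1899] rpy [ 1.791e+02 -1.000e-01  1.017e+02] gap 0.0322 F [-0.7  0.2  0.9] row [-0.5692, -0.1998, 0.0153, np.float64(0.2486)]
```

```bash
python3 -m crank '[[[-0.1,-0.03,0,0.05],[-0.56,-0.19,0.01,0.25],[-0.56,-0.19,0.01,0.25],[-0.56,-0.19,0.01,0.25],[-0.56,-0.19,0.01,0.25]]]' 108 >/dev/null
python3 -m crank '[[[0,0,0,0],[0,0,0,0]]]' >/dev/null
python3 - <<'E'
from h import *
s=st();rows([.595,-.1055,.08],57)
im=imaging.capture("wrist")
for d in landmark_of("wrist","fitting_1_center"): print(np.round(d["uv"],1),round(d["confidence"],2),plane("wrist",d["uv"],.013,s).round(4),plane("wrist",d["uv"],.011,s).round(4))
E
```

```text
t 9.3 tcp [ 0.5995 -0.057   0.1771] rpy [-180.    -0.    58.6] gap 0.0499 F [ 0.2  1.3 -0.1] row [-0.0874, 0.0428, 0.1941, np.float64(0.009)]
[170.  217.2] 0.72 [ 0.4645 -0.0121  0.013 ] [ 0.4635 -0.0123  0.011 ]
```

```bash
python3 -m crank '[[[-0.087,0.043,0.1,0.009],[-0.087,0.043,0.19,0.009],[-0.087,0.043,0.19,0.009],[-0.087,0.043,0.19,0.009]]]' >/dev/null
python3 - <<'E'
from h import *
s=st();rows([.595,-.1055,.007],57)
im=imaging.capture("wrist");cv2.imwrite("pics/w4.png",im)
for d in landmark_of("wrist","fitting_1_center"): print(np.round(d["uv"],1),round(d["confidence"],2),plane("wrist",d["uv"],.013,s).round(4))
hsv=cv2.cvtColor(im,cv2.COLOR_BGR2HSV)
m=cv2.inRange(hsv,(12,90,30),(28,255,255));m[:150]=0;m[:,:270]=0;m[:,360:]=0;m[265:]=0
P=np.argwhere(m);print(len(P),P.mean(0))
P=np.array([plane("wrist",(u,v),.014,s)[:2] for v,u in P]);w=np.linalg.eigh(np.cov(P.T))[1][:,1]
print(P.mean(0),np.degrees(np.arctan2(w[1],w[0])))
E
```

```text
t 9.8 tcp [ 0.5949 -0.1021  0.0804] rpy [-1.798e+02  1.000e-01  5.730e+01] gap 0.05 F [-0.4 -0.4  0.5] row [-0.0055, 0.0045, 0.1467, np.float64(0.0016)]
[ 82.6 211.9] 0.84 [ 0.4642 -0.0145  0.013 ]
[314.6 218.1] 0.35 [ 0.5952 -0.1038  0.013 ]
1575 [220.04761905 315.09206349]
[ 0.59478228 -0.1049959 ] 56.01085039050594
```

View pics/w4.png

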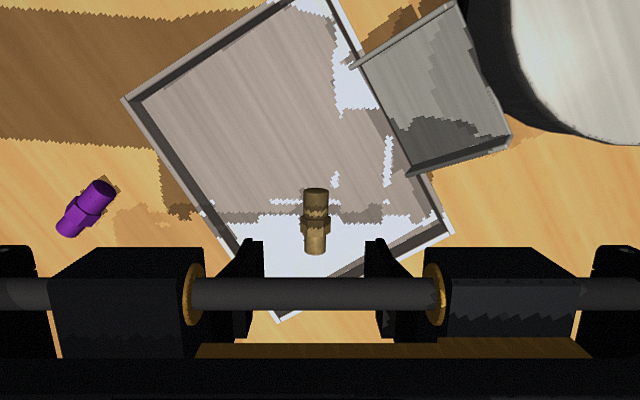

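The second fitting is at (315,220), aligned and centred between the fingers; the rest of the tray is empty.

```bash
python3 -m crank '[[[-0.004,0.001,0.07,0],[-0.004,0.001,0.12,0],[-0.004,0.001,0.146,0],[-0.004,0.001,0.146,0]]]' >/dev/null
python3 -m crank '[[[0,0,0,0],[0,0,0,0],[0,0,0,0],[0,0,0,0],[0,0,0,0]]]' 255 25
python3 -m crank '[[[0,0,-0.1,0],[0,0,-0.2,0],[0,0,-0.25,0],[0,0,-0.25,0],[0,0,-0.25,0]]]'
python3 -c "
from h import *
rows([.571,.179,.13],101.7)"
```

```text
time_s: 10.8
tcp_pos: [0.5953, -0.1057, 0.0096]
orientation: [180.0, -0.0, 57.2]
contact_force: [0.0, 1.0, 2.6]
finger_gap: 0.0189
gripper_force: 25.1
time_s: 11.3
tcp_pos: [0.5949, -0.1055, 0.1341]
orientation: [-180.0, -0.0, 57.2]
contact_force: [-0.6, -0.6, -0.6]
finger_gap: 0.0185
gripper_force: 25.0
t 11.3 tcp [ 0.5949 -0.1055  0.1341] rpy [-180.    -0.    57.2] gap 0.0185 F [-0.6 -0.6 -0.6] row [0.4523, -0.3485, 0.0085, np.float64(-0.2473)]
```

```bash
python3 -m crank '[[[0.1,-0.08,-0.02,-0.05],[0.45,-0.35,0,-0.247],[0.45,-0.35,0,-0.247],[0.45,-0.35,0,-0.247],[0.45,-0.35,0,-0.247]]]' >/dev/null
python3 -m crank '[[[0,0,0,0]]]' >/dev/null
python3 -c "
from h import *
rows([.571,.179,.13],101.7)"
```

```text
t 11.9 tcp [0.5699 0.1525 0.1324] rpy [-179.7   -0.3  101. ] gap 0.0188 F [-0.3  0.5  0.3] row [0.0516, 0.0124, 0.005, np.float64(-0.0038)]
```

```bash
python3 -m crank '[[[0.051,0.01,0.03,0],[0.051,0.01,0.12,0],[0.051,0.01,0.2,0],[0.051,0.01,0.243,0],[0.051,0.01,0.243,0]]]' >/dev/null
python3 -m crank '[[[0,0,0,0],[0,0,0,0]]]'
```

```text
time_s: 12.6
tcp_pos: [0.5742, 0.1684, 0.0146]
orientation: [179.9, -0.0, 100.1]
contact_force: [0.4, -0.5, 0.1]
finger_gap: 0.0186
gripper_force: 25.0
```

```bash
python3 -m crank '[[[0,0,0.008,0],[0,0,0.011,0],[0,0,0.011,0]]]'
python3 -m crank '[[[0,0,0,0],[0,0,0,0],[0,0,0,0]]]' 160
python3 -m crank '[[[0,0,-0.05,0],[0,0,-0.15,0],[0,0,-0.25,0],[0,0,-0.35,0],[0,0,-0.45,0]]]'
python3 -c "
from h import *
im=imaging.capture('scene');imaging.capture('wrist')
for c in ['wrist','scene']:print([(np.round(d['uv']).tolist(),round(d['confidence'],2)) for d in landmark_of(c,'fitting_1_center')])
cv2.imwrite('pics/s5.png',im)
rows([.48,-.17,.33],-5); rows([.48,-.17,.33],175)"
```

```text
time_s: 12.9
tcp_pos: [0.5735, 0.1686, 0.0085]
orientation: [180.0, -0.0, 100.1]
contact_force: [-0.8, 0.9, -0.1]
finger_gap: 0.0189
gripper_force: 25.0
time_s: 13.2
tcp_pos: [0.5737, 0.1686, 0.0085]
orientation: [180.0, -0.0, 100.1]
contact_force: [-0.2, 1.3, 0.4]
finger_gap: 0.0308
gripper_force: 0.0
time_s: 13.7
tcp_pos: [0.5732, 0.1683, 0.2355]
orientation: [180.0, -0.0, 100.1]
contact_force: [1.3, 0.6, 1.1]
finger_gap: 0.0326
gripper_force: 0.0
[([363.0, 161.0], 0.69)]
[([218.0, 281.0], 0.76), ([345.0, 268.0], 0.63), ([233.0, 234.0], 0.57)]
t 13.9 tcp [0.574  0.1687 0.2347] rpy [ 1.798e+02 -1.000e-01  1.001e+02] gap 0.0324 F [-0.2 -0.1 -0.5] row [-0.6334, -0.3038, -0.1922, np.float64(0.5841)]
t 13.9 tcp [0.574  0.1687 0.2347] rpy [ 1.798e+02 -1.000e-01  1.001e+02] gap 0.0324 F [-0.2 -0.1 -0.5] row [-0.6334, -0.3038, -0.1922, np.float64(-0.4159)]
```

View pics/s5.png

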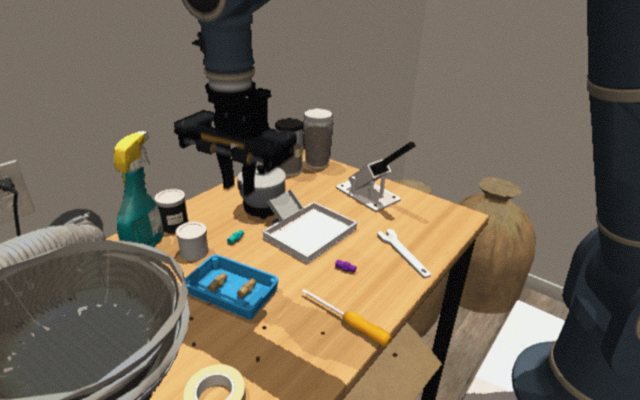

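Both fittings lie in the tote at about (218,282) and (246,287), and the catch tray is empty. Next comes the brush.

```bash
python3 -m crank '[[[-0.3,-0.1,-0.2,0.3],[-0.6,-0.3,-0.2,0.6],[-0.6,-0.3,-0.2,0.6],[-0.6,-0.3,-0.2,0.6],[-0.6,-0.3,-0.2,0.6]]]' 0 40 >/dev/null
python3 -c "
from h import *
rows([.50,-.27,.32],-10)"
```

```text
t 14.4 tcp [ 0.5069 -0.0597  0.307 ] rpy [-1.798e+02  1.000e-01  5.680e+01] gap 0.0645 F [ 0.6 -0.3  0.3] row [-0.3596, 0.2185, -0.0259, np.float64(0.3713)]
```

```bash
python3 -m crank '[[[-0.36,0.22,-0.03,0.37],[-0.36,0.22,-0.03,0.37],[-0.36,0.22,-0.03,0.37],[-0.36,0.22,-0.03,0.37],[-0.36,0.22,-0.03,0.37]]]' >/dev/null
python3 -m crank '[[[0,0,0,0.14],[0,0,0,0.14],[0,0,0,0.14],[0,0,0,0.14]]]' >/dev/null
python3 - <<'E'
from h import *
s=st();rows([.509,-.297,.25],-10)
im=imaging.capture("wrist");cv2.imwrite("pics/w6.png",im)
for l,z in [("brush_grip",.16),("brush_holder",0)]:
  for d in landmark_of("wrist",l): print(l,np.round(d["uv"],1),round(d["confidence"],2),plane("wrist",d["uv"],z,s).round(4))
E
```

```text
t 15.3 tcp [ 0.503  -0.2686  0.3214] rpy [180.    0.2 -11. ] gap 0.0869 F [ 0.5 -0.4 -0.4] row [0.0233, 0.0534, 0.1427, np.float64(-0.0056)]
brush_grip [339.9 172.5] 0.77 [ 0.5108 -0.2953  0.16  ]
```

View pics/w6.png

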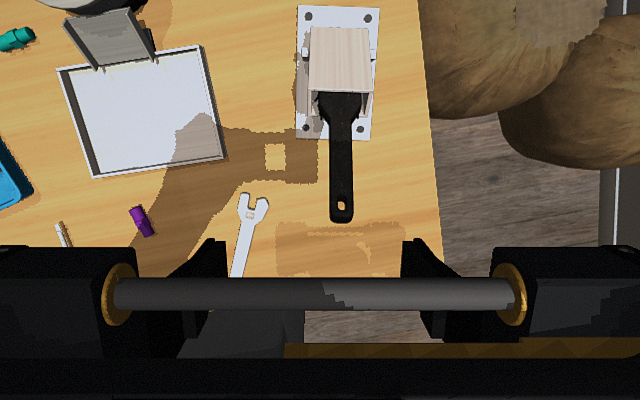

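The wrist view shows the handle from (341,98) to (341,221). The foot plate corners are (300,7), (379,8), (371,140) and (297,137), and the wrench jaw is at (252,205).

Run:
```python
from h import *
s=st()
F=[plane("wrist",u,.003,s)[:2] for u in [(300,7),(379,8),(371,140),(297,137)]];print(np.round(F,3).tolist())
for a,b in [(3,0),(2,1)]: d=F[b]-F[a];print(np.degrees(np.arctan2(d[1],d[0])),np.linalg.norm(d))
e=plane("wrist",(341,221),.193,s);g=plane("wrist",(340,172),.16,s);print(e,g)
print("wrench",[plane("wrist",u,.01,s).round(3) for u in [(240,198),(268,203),(232,275)]])
print("tray",[plane("wrist",u,.022,s).round(3) for u in [(201,47),(224,158),(92,177)]])
rows([.510,-.296,.25],-10)
```

```text
[[0.692, -0.288], [0.672, -0.383], [0.516, -0.35], [0.538, -0.253]]
-12.906078667218841 0.15730075591961393
-11.817471211708728 0.16011054841142952
[ 0.47557853 -0.28791797  0.193     ] [ 0.5118193  -0.29560735  0.16      ]
wrench [array([ 0.472, -0.159,  0.01 ]), array([ 0.457, -0.195,  0.01 ]), array([ 0.359, -0.118,  0.01 ])]
tray [array([ 0.667, -0.161,  0.022]), array([ 0.531, -0.154,  0.022]), array([0.54 , 0.025, 0.022])]
t 15.45 tcp [ 0.5033 -0.2687  0.3224] rpy [-1.80e+02  1.00e-01 -1.09e+01] gap 0.0869 F [ 0.4  0.2 -0.3] row [0.0236, 0.0511, 0.1448, np.float64(-0.0047)]
```

```bash
python3 -m crank '[[[0.025,0.053,0.05,0.005],[0.025,0.053,0.14,0.005],[0.025,0.053,0.14,0.005],[0.025,0.053,0.14,0.005]]]' 100 >/dev/null
python3 - <<'E'
from h import *
s=st();rows([.511,-.296,.147],-12)
im=imaging.capture("wrist");cv2.imwrite("pics/w7.png",im)
for d in landmark_of("wrist","brush_grip"): print(np.round(d["uv"],1),round(d["confidence"],2),plane("wrist",d["uv"],.16,s).round(4))
E
```

```text
t 15.85 tcp [ 0.5107 -0.2973  0.2534] rpy [-1.80e+02  1.00e-01 -1.19e+01] gap 0.0628 F [ 0.8 -0.4  1.2] row [0.0003, -0.0027, 0.2128, np.float64(0.0008)]
[310.  209.1] 0.91 [ 0.5093 -0.2944  0.16  ]
```

View pics/w7.png

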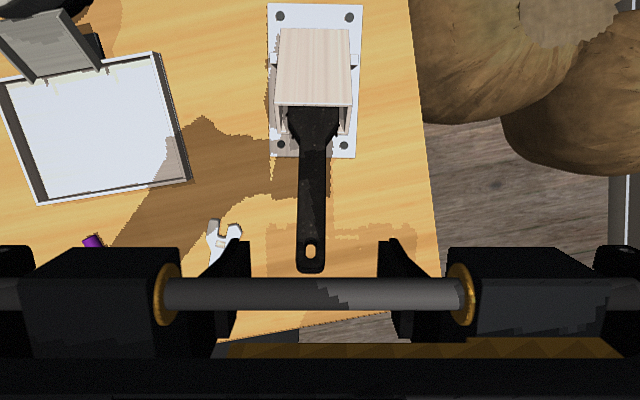

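The handle is centred between the fingers, with the grip point at about (311,209). I descend and grip at full force.

```bash
python3 -m crank '[[[-0.001,-0.004,0.09,0],[-0.001,-0.004,0.16,0],[-0.001,-0.004,0.212,0],[-0.001,-0.004,0.212,0]]]' >/dev/null
python3 -m crank '[[[0,0,0,0],[0,0,0,0],[0,0,0,0],[0,0,0,0],[0,0,0,0]]]' 255 60
python3 -c "
from h import *
rows([.511,-.296,.147],-12)"
```

```text
time_s: 16.85
tcp_pos: [0.511, -0.2956, 0.1481]
orientation: [-180.0, -0.1, -11.9]
contact_force: [-0.7, -0.2, 0.8]
finger_gap: 0.0208
gripper_force: 42.0
t 16.85 tcp [ 0.511  -0.2956  0.1481] rpy [-1.80e+02 -1.00e-01 -1.19e+01] gap 0.0208 F [-0.7 -0.2  0.8] row [0.0001, 0.0008, 0.0021, np.float64(0.0006)]
```

```bash
python3 -m crank '[[[0,0,0,0],[-0.01,0,-0.01,0],[-0.025,0,-0.025,0],[-0.04,0,-0.04,0],[-0.055,0,-0.055,0]]]'
python3 -m crank '[[[-0.02,0,-0.02,0],[-0.04,0,-0.04,0],[-0.06,0,-0.06,0],[-0.08,0,-0.08,0],[-0.10,0,-0.10,0]]]'
python3 -m crank '[[[-0.02,0,-0.02,0],[-0.04,0,-0.04,0],[-0.04,0,-0.06,0],[-0.04,0,-0.1,0],[-0.04,0,-0.1,0]]]'
python3 - <<'E'
from h import *
rows([.45,-.22,.3],-12)
im=imaging.capture("side");cv2.imwrite("pics/d8.png",im)
for l in ["brush_grip","brush_bristles"]:
  print(l,[(np.round(d["uv"]).tolist(),round(d["confidence"],2)) for d in landmark_of("side",l)])
E
```

```text
time_s: 17.35
tcp_pos: [0.4832, -0.2898, 0.1757]
orientation: [-180.0, -0.0, -11.9]
contact_force: [1.8, -0.0, -0.5]
finger_gap: 0.0206
gripper_force: 59.9
time_s: 17.85
tcp_pos: [0.4328, -0.2791, 0.2254]
orientation: [-179.9, 0.1, -11.9]
contact_force: [0.1, 0.1, -1.3]
finger_gap: 0.0203
gripper_force: 60.0
time_s: 18.35
tcp_pos: [0.4162, -0.2763, 0.277]
orientation: [180.0, -0.2, -11.9]
contact_force: [-0.4, -1.7, -0.9]
finger_gap: 0.021
gripper_force: 60.0
t 18.35 tcp [ 0.4162 -0.2763  0.277 ] rpy [180.   -0.2 -11.9] gap 0.021 F [-0.4 -1.7 -0.9] row [0.0431, -0.1241, -0.0458, np.float64(0.0007)]
brush_grip []
brush_bristles [([347.0, 271.0], 0.78)]
```

View pics/d8.png

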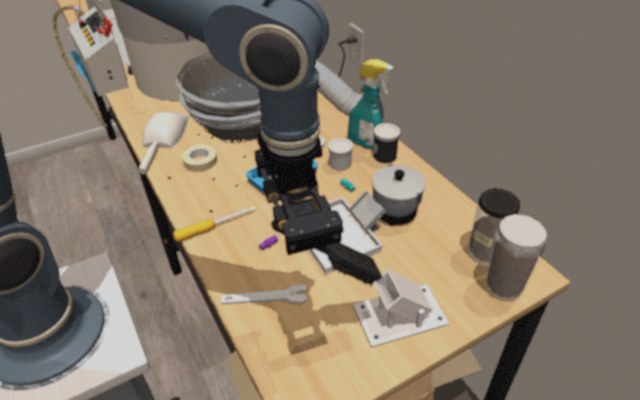

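The brush is free of the holder, with its head at about (355,262) and still sloping. The tool can't tilt, so I'll level the brush by setting the head's tip on the free bench strip at y ≈ -0.222 and following an arc down until the bristles lie flat.

```bash
python3 -m crank '[[[0,-0.04,-0.05,0],[0.04,-0.12,-0.08,-0.03],[0.04,-0.12,-0.08,-0.067],[0.04,-0.12,-0.08,-0.067],[0.04,-0.12,-0.08,-0.067]]]' >/dev/null
python3 -c "
from h import *
s=rows([.57,-.222,.20],0);print(st()['moment'])"
```

```text
t 19.0 tcp [ 0.4462 -0.2214  0.314 ] rpy [ 1.8e+02  1.0e-01 -1.0e-01] gap 0.0205 F [-0.8 -1.1 -1.7] row [0.2482, 0.001, 0.2273, np.float64(-0.0004)]
[-0.10596911  0.27431969  0.00905631]
```

```bash
python3 -m crank '[[[0.08,0,0,0],[0.17,0,0.05,0],[0.248,0,0.13,0],[0.248,0,0.2,0],[0.248,0,0.228,0]]]' >/dev/null
python3 -m crank '[[[0,0,0,0],[0,0,0,0]]]' >/dev/null
python3 - <<'E'
from h import *
rows([.57,-.222,.148],0)
s=st();g=s["tcp_pos"]+[0,0,.012]
for c in ["side","scene"]:
  imaging.capture(c)
  for l in ["brush_grip","brush_bristles"]:
    print(c,l,[(np.round(d["uv"],1).tolist(),round(d["confidence"],2)) for d in landmark_of(c,l)])
  for a in (30,40,50,60):
    t=np.radians(a);y=np.array([-np.cos(t),0,np.sin(t)]);z=np.array([np.sin(t),0,np.cos(t)])
    print(c,a,np.round(proj(c,g-.133*y-.021*z),1))
E
```

```text
t 19.7 tcp [ 0.5708 -0.2221  0.2025] rpy [ 1.8e+02 -1.0e-01 -0.0e+00] gap 0.0207 F [ 0.3 -0.9 -0.1] row [-0.0017, -0.0002, 0.109, np.float64(-0.0001)]
side brush_grip [([363.6, 216.1], 0.75), ([376.6, 231.2], 0.65)]
side brush_bristles [([396.4, 239.3], 0.9), ([277.8, 181.6], 0.71)]
side 30 [406.5 223.8]
side 40 [399.1 232.9]
side 50 [390.8 241.4]
side 60 [381.7 249.1]
scene brush_grip [([367.8, 133.5], 0.72), ([195.6, 248.7], 0.57)]
scene brush_bristles [([334.3, 165.3], 0.74), ([403.6, 254.0], 0.57), ([377.8, 199.5], 0.16)]
scene 30 [327.7 154.8]
scene 40 [332.5 162.6]
scene 50 [338.2 169.6]
scene 60 [344.7 175.6]
```

```bash
python3 -m crank '[[[0,0,0.05,0],[0,0,0.1,0],[0,0,0.115,0],[-0.004,0,0.122,0],[-0.015,0,0.132,0]]]'
python3 -m crank '[[[-0.01,0,0.01,0],[-0.02,0,0.02,0],[-0.033,0,0.035,0],[-0.046,0,0.05,0],[-0.055,0,0.065,0]]]' - 25
python3 - <<'E'
from h import *
rows([.5254,-.222,.0904],0)
s=st();g=s["tcp_pos"]+[0,0,.012]
for c in ["side","scene"]:
  imaging.capture(c)
  print(c,[(np.round(d["uv"],1).tolist(),round(d["confidence"],2)) for d in landmark_of(c,"brush_bristles")])
  for a in (15,25,35,45,55):
    t=np.radians(a);y=np.array([-np.cos(t),0,np.sin(t)]);z=np.array([np.sin(t),0,np.cos(t)])
    print(c,a,np.round(proj(c,g-.133*y-.021*z),1))
E
```

```text
time_s: 20.5
tcp_pos: [0.5647, -0.221, 0.1359]
orientation: [179.9, -0.1, 0.2]
contact_force: [0.1, 0.1, -1.5]
finger_gap: 0.0206
gripper_force: 60.0
time_s: 21.0
tcp_pos: [0.5353, -0.2211, 0.1025]
orientation: [180.0, -0.0, 0.1]
contact_force: [-2.4, -0.1, 2.7]
finger_gap: 0.0214
gripper_force: 25.0
t 21.0 tcp [ 0.5353 -0.2211  0.1025] rpy [ 1.8e+02 -0.0e+00  1.0e-01] gap 0.0214 F [-2.4 -0.1  2.7] row [-0.0198, 0.0017, 0.0243, np.float64(0.0005)]
side [([384.5, 268.7], 0.83), ([366.9, 269.7], 0.68)]
side 15 [396.4 251.1]
side 25 [391.2 259.9]
side 35 [384.8 268.6]
side 45 [377.3 276.9]
side 55 [369.  284.5]
scene [([337.2, 193.8], 0.95), ([377.0, 198.4], 0.43)]
scene 15 [331.8 181. ]
scene 25 [334.9 189.1]
scene 35 [339.1 196.9]
scene 45 [344.3 204.2]
scene 55 [350.3 210.7]
```

Contact forces are small and the brush is pivoting as intended (about 33° now). I follow the rest of the arc.

```bash
python3 -m crank '[[[-0.01,0,0.012,0],[-0.02,0,0.026,0],[-0.03,0,0.046,0],[-0.04,0,0.066,0],[-0.05,0,0.086,0]]]'
python3 -m crank '[[[-0.005,0,0.02,0],[-0.01,0,0.04,0],[-0.016,0,0.055,0],[-0.02,0,0.07,0],[-0.022,0,0.08,0]]]'
python3 -c "
from h import *
rows([.498,-.222,.009],0)"
```

```text
time_s: 21.7
tcp_pos: [0.5106, -0.2204, 0.0582]
orientation: [-180.0, 0.0, 0.1]
contact_force: [-0.2, -0.5, 1.4]
finger_gap: 0.0209
gripper_force: 25.0
time_s: 22.2
tcp_pos: [0.5006, -0.2206, 0.0188]
orientation: [180.0, -0.0, 0.2]
contact_force: [0.9, -0.0, 0.6]
finger_gap: 0.0209
gripper_force: 25.0
t 22.2 tcp [ 0.5006 -0.2206  0.0188] rpy [180.   -0.    0.2] gap 0.0209 F [ 0.9 -0.   0.6] row [-0.0052, 0.0029, 0.0196, np.float64(0.0009)]
```

```bash
python3 -m crank '[[[-0.002,0,0.006,0],[-0.003,0,0.012,0],[-0.003,0,0.014,0]]]'
python3 -m crank '[[[0,0,0.004,0],[0,0,0.007,0],[0,0,0.007,0]]]'
python3 -c "
from h import *
rows([.498,-.222,.007],0)"
```

```text
time_s: 22.5
tcp_pos: [0.4988, -0.2206, 0.0123]
orientation: [-180.0, -0.0, 0.2]
contact_force: [-0.6, 0.0, 2.7]
finger_gap: 0.0208
gripper_force: 25.0
time_s: 22.8
tcp_pos: [0.4979, -0.2207, 0.0087]
orientation: [-180.0, 0.1, 0.1]
contact_force: [-2.7, 0.9, 2.0]
finger_gap: 0.021
gripper_force: 25.0
t 22.8 tcp [ 0.4979 -0.2207  0.0087] rpy [-1.8e+02  1.0e-01  1.0e-01] gap 0.021 F [-2.7  0.9  2. ] row [0.0002, 0.0027, 0.0034, np.float64(0.0008)]
```

```bash
python3 -m crank '[[[0,0,0.002,0],[0,0,0.003,0],[0,0,0.003,0],[0,0,0.003,0],[0,0,0.003,0]]]' - 3
python3 -m crank '[[[0,0,0,0],[0,0,0,0],[0,0,0,0],[0,0,0,0]]]' 175
python3 -m crank '[[[0,0,0,0],[0,0,0,0],[0,0,0,0],[0,0,0,0],[0,0,0,0]]]' 255 60
python3 -m crank '[[[0,0,0,0],[0,0,0,0],[0,0,0,0]]]'
```

```text
time_s: 23.3
tcp_pos: [0.4988, -0.2206, 0.0074]
orientation: [-180.0, 0.0, 0.2]
contact_force: [-1.5, 0.4, 0.8]
finger_gap: 0.0217
gripper_force: 3.0
time_s: 23.7
tcp_pos: [0.499, -0.2206, 0.0074]
orientation: [-180.0, -0.0, 0.2]
contact_force: [-0.1, -0.0, -0.1]
finger_gap: 0.0274
gripper_force: 0.0
time_s: 24.2
tcp_pos: [0.4989, -0.2207, 0.0074]
orientation: [180.0, -0.0, 0.2]
contact_force: [0.5, -0.2, -0.7]
finger_gap: 0.0202
gripper_force: 60.0
time_s: 24.5
tcp_pos: [0.4989, -0.2207, 0.0074]
orientation: [180.0, -0.0, 0.2]
contact_force: [0.7, 0.5, -0.9]
finger_gap: 0.0203
gripper_force: 60.0
```

```bash
cat > chk.py <<'E'
from h import *
s=st();g=s["tcp_pos"]+[0,0,.0136];w=np.radians(s["orientation"][2]);h=np.array([np.cos(w),np.sin(w),0]);k=np.array([0,0,1])
uv={}
for c in ["side","scene"]:
  im=imaging.capture(c);cv2.imwrite(f"pics/chk_{c}.png",im)
  D=landmark_of(c,"brush_bristles");print(c,[(np.round(d["uv"],1).tolist(),round(d["confidence"],2)) for d in D])
  for a in (-10,0,10,20):
    t=np.radians(a);y=-np.cos(t)*h+np.sin(t)*k;z=np.sin(t)*h+np.cos(t)*k
    print(c,a,np.round(proj(c,g-.133*y-.021*z),1),end=" ")
  if D: uv[c]=D[0]["uv"]
if len(uv)==2:
  p,e=tri("side",uv["side"],"scene",uv["scene"]);print("\nbristles",p.round(4),e.round(4),"grip",g.round(4))
E
python3 chk.py
python3 -m crank '[[[0,0,-0.01,0],[0,0,-0.03,0],[0,0,-0.06,0],[0,0,-0.09,0],[0,0,-0.12,0]]]'
python3 -m crank '[[[0,0,-0.03,0],[0,0,-0.06,0],[0,0,-0.09,0],[0,0,-0.10,0],[0,0,-0.10,0]]]'
python3 chk.py; python3 -c "
from h import *
rows([.472,-.066,.13],0)"
```

```text
side [([380.2, 276.6], 0.89)]
side -10 [385.1 267.3] side 0 [383.8 275. ] side 10 [381. 283.] side 20 [376.7 291.2] scene [([337.6, 202.7], 0.91)]
scene -10 [338.6 196.1] scene 0 [338.7 203.9] scene 10 [340.  211.9] scene 20 [342.5 219.8] 
bristles [ 0.6285 -0.218   0.0016] 0.0116 grip [ 0.4989 -0.2207  0.021 ]
time_s: 25.2
tcp_pos: [0.4989, -0.2208, 0.0691]
orientation: [180.0, -0.1, 0.1]
contact_force: [0.8, -0.3, -0.9]
finger_gap: 0.0202
gripper_force: 60.0
time_s: 25.7
tcp_pos: [0.4993, -0.2207, 0.1183]
orientation: [180.0, -0.1, 0.2]
contact_force: [0.1, -0.2, -1.5]
finger_gap: 0.0204
gripper_force: 60.0
side [([386.3, 240.0], 0.94)]
side -10 [388.8 229.5] side 0 [387.4 238.2] side 10 [384.3 247.3] side 20 [379.7 256.4] scene [([341.6, 167.5], 0.63)]
scene -10 [340.5 158. ] scene 0 [340.6 166.6] scene 10 [341.9 175.2] scene 20 [344.5 183.7] 
bristles [ 0.6294 -0.2213  0.1086] 0.0005 grip [ 0.4993 -0.2207  0.1319]
t 25.9 tcp [ 0.4983 -0.2203  0.1167] rpy [-1.8e+02  1.0e-01  2.0e-01] gap 0.0202 F [ 0.7 -0.6 -1.2] row [-0.0518, -0.3087, -0.0264, np.float64(0.0009)]
```

The brush is level to about 1–2° and held firmly. Now I carry it over the tray.

```bash
python3 -m crank '[[[-0.005,-0.03,0,0],[-0.02,-0.08,0,0],[-0.035,-0.14,0,0],[-0.045,-0.2,0,0],[-0.054,-0.25,0,0]]]' >/dev/null
python3 -m crank '[[[0,-0.035,0.002,0],[0,-0.05,0.004,0],[0,-0.057,0.005,0],[0,-0.057,0.005,0],[0,-0.057,0.005,0]]]'
python3 chk.py; python3 -c "
from h import *
rows([.471,-.067,.114],0)
imaging.capture('wrist');s=st()
for c,l in [('scene','fitting_1_center'),('wrist','polisher')]: print(l,[(np.round(d['uv']).tolist(),round(d['confidence'],2)) for d in landmark_of(c,l)])"
```

```text
time_s: 26.9
tcp_pos: [0.4714, -0.0684, 0.1149]
orientation: [180.0, -0.0, 0.1]
contact_force: [0.9, -0.4, -0.5]
finger_gap: 0.0205
gripper_force: 60.0
side []
side -10 [335.6 191.5] side 0 [334.9 200.1] side 10 [332.7 208.8] side 20 [329.  217.6] scene [([312.9, 193.4], 0.74)]
scene -10 [310.7 185. ] scene 0 [311.2 194.3] scene 10 [312.9 203.7] scene 20 [316.  213.1] t 27.1 tcp [ 0.4714 -0.068   0.115 ] rpy [ 1.8e+02 -0.0e+00  1.0e-01] gap 0.0203 F [-0.3 -0.1 -1. ] row [-0.0008, -0.002, 0.002, np.float64(0.0004)]
fitting_1_center [([233.0, 234.0], 0.57), ([345.0, 269.0], 0.5), ([221.0, 282.0], 0.49)]
polisher []
```

```bash
python3 -m crank '[[[0,0,0,0],[0,0,0,0],[0,0,0,0],[0,0,0,0],[0,0,0,0]]]'; python3 chk.py; python3 -c "
from h import *
print(arm.sign_off())"
```

```text
time_s: 27.75
tcp_pos: [0.4714, -0.0672, 0.1149]
orientation: [-180.0, 0.0, 0.2]
contact_force: [-0.4, -0.0, -0.9]
finger_gap: 0.02
gripper_force: 60.0
side [([332.7, 201.0], 0.6)]
side -10 [335.2 191.1] side 0 [334.6 199.7] side 10 [332.4 208.5] side 20 [328.7 217.3] scene [([311.3, 194.1], 0.6), ([361.7, 205.8], 0.5)]
scene -10 [310.3 185.3] scene 0 [310.8 194.5] scene 10 [312.6 204. ] scene 20 [315.6 213.3] 
bristles [ 0.601 -0.067  0.108] 0.0044 grip [ 0.4714 -0.0672  0.1285]
the job is handed in; nothing more can be done
None
```

The job is handed in at about 28 s of the 72 s allowed: both fittings lie in the tote, and the brush is held level, bristles down, with its bristles at about 0.108 m over the middle of the emptied catch tray; it was levelled by briefly laying it on the bench.

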